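# Seat the connector, then draw the index plunger and hold it

### The job

At the small connector press on the bench, push its hinged paddle all the way down to its stop to seat the connector, and let it spring back up. Then take the black knob of the sprung index plunger at the drum's side, pull it straight out until it is fully back, and finish while still gripping it and holding it back, so that a colleague can turn the drum. Leave the bottle, jar, screwdriver and parts tray beside the press where they are.

Things in the scene. Friction and masses are not known exactly. Their poses are not given: they have to be found in the camera images.
- fixture: Connector press, fixed to the bench, yaw within about 25 degrees. Dark steel base plate 12 mm thick, x -85 to 115, y -105 to 85 mm in its own frame. Origin: on the bench under the centre of the drum; z up, x roughly away from the robot, y to the left. Paddle hinge post at x 80 to 110, y 25 to 65, 118 mm tall; index plunger on the right (-y) side.
- drum_top (a point): Centre of the top of the aluminium drum, 68 mm above the bench; the drum is 120 mm in diameter, bears six white connectors standing up to 85 mm above the bench, and does not turn for the robot.
- bracket (a point): Centre of the outer face of the grey bracket that guides the plunger, on the plunger's axis, at x 0, y -105, z 45 mm in the fixture's frame. The bracket is 34 mm wide in x, 20 mm thick, its top 63 mm above the bench; a steel nose 18 mm in diameter stands 8 mm out of this face. The middle of the knob's grip is 24 mm from this face when home.
- paddle_pad (a point): Point to press: middle of the upper face of the rubber-topped pad (46 x 40 mm) at the free, robot-side end of the steel paddle arm, 155 mm from the hinge. The point moves with the pad. Paddle up: about 154 mm above the bench, the pad sloping 0.28 rad, rising towards the robot. At the stop: level, about 111.5 mm above the bench.
- paddle_hinge (a point): Hinge axis of the paddle, at x 90, y 45, z 105 mm in the fixture's frame; the axis runs along the fixture's y.
- paddle (a joint): Paddle angle in rad: 0 is up (sprung rest), 0.28 is fully down on the stop. A spring raises it again when let go; it takes about 4 N on the pad to start and 9 N at the stop.
- index_knob (a point): Black knob of the index plunger, axis level along the fixture's y, 45 mm above the bench: round grip 24 mm in diameter, 28 mm long, then a flange 34 mm in diameter, 6 mm thick at its outer (-y) end. This point: on the axis, mid-grip; axes as the fixture's. Pin home: x 0, y -129, z 45 mm in the fixture's frame, free bench below it. It pulls out along the fixture's -y, away from the drum.
- plunger (a joint): Plunger draw in m: 0 is home (9 mm steel pin 12 mm deep in the drum's rim hole), 0.022 is fully back at its stop. A spring always pulls it home: about 5.5 N at the start, 11 N at the stop.
- spray_bottle: White spray bottle, 44 mm diameter, 130 mm tall, standing on the bench beside or beyond the press. Origin: centre of its underside.
- swab_jar: Small glass jar with metal cap, 56 mm diameter, 70 mm tall, standing on the bench beside or beyond the press. Origin: centre of its underside.
- screwdriver: Screwdriver, 170 mm long, lying on the bench to the right of the press, beyond the knob. Origin: under its middle, x along it.
- parts_tray: Grey open parts tray, 90 x 120 x 25 mm, on the bench left of the press. Origin: centre of its underside.
There are look-alikes about, which are no part of the job. Leave any orange, pink or turquoise look-alike of the spray_bottle alone.

How it is judged:
By the outcome, as a careful person would: the job done as asked, in the order asked, and still so for the second after the job is handed in, while the arm keeps its last pose, push and grip.
It also fails if it takes over 48 s, if anything falls off the work surface, if the arm or the gripper's body presses on something with over 40 N, if the wrist force passes 120 N, or if a joint passes its speed limit or range.

### The arm

A 6-joint arm with a two-finger parallel gripper is mounted at the origin on the work surface. World frame = base frame: x ahead of the robot, y to its left, z up, the work surface at z = 0. Lengths are in m, angles in rad, forces in N, time in s.
With the tool pointing down it reaches from about 0.325 to 0.75 m from the base axis. Payload 7.6 kg.
Tool frame: the origin (TCP) lies at the very end of the fingers, on their centre line; the grasp point (between the pads) lies 19 mm behind it (arm.grasp_offset is the z of the grasp point in the tool frame, in m); z points along the fingers, y is the line along which they close (so a half turn about z gives the same grasp; the last joint's range is limited). The gripper opens to 85 mm and grips with 20 to 120 N. Pads are 22 mm wide; open, the fingers measure 114 mm over their backs; the gripper's body (76 mm by 85 mm) begins 54 mm behind the grasp point. The pads swing forward as they close: fully open they stand 13 mm farther back than shut.
Start: joints at [-1.33, 0.052, 1.401, -0, 1.689, -0.07], TCP at [0.161, -0.5, 0.199] pointing down, gripper open.
Joint ranges: [-2.9, 2.9], [-0.91, 2.17], [0.12, 2.37], [-1.06, 4.2], [0.26, 2.73], [-2.93, 2.93]. Speed limits (rad/s): [2.57, 2.57, 3.01, 3.14, 3.14, 3.14].

### API

Orientations are given as a rotation vector (axis times angle).
In Python, from workcell import telemetry, viewer, order, arm gives the robot as it stands. The module is installed in compiled form; this text tells all that it offers.
- The arm moves only by the shell command python3 -m handwheel 'ROWS' [FORCE]. ROWS is a JSON object of lists of equal length, an entry for each row: "dp": the shift along the tool's x, y, z in units of 50 mm (1.0 is 50 mm), a list of three; "rot": the turn, a rotation vector about the tool's x, y, z in units of 6 degrees (1.0 is 6 degrees), a list of three; "grip": the finger opening in mm, from 0 to 85.4. In form: {"dp": [[dx, dy, dz], ...], "rot": [[rx, ry, rz], ...], "grip": [grip, ...]}. A call has 1 to 10 rows; each row shifts and turns the commanded pose from where the row before left it, along the tool's axes as they then stand; what a row does not reach is not made up. A row lasts 1/8 s, in which the tool goes at most 62.5 mm and 10.7 degrees, less where a joint would pass 70% of its speed; a pose out of reach is approached as far as the arm can. A call is refused whole if a number of a shift passes 1 or a number of a turn 1, either way. A call with a gripper value outside its range is refused whole. The fingers move at their own pace and stop on an object; FORCE is the grip in N (left out, the last holds). Time passes only in rows, so rows that do not move let the fingers close. It gives the time, the measured TCP pose, the force, the opening and the grip force at its end, in the units of the state.
- telemetry.observe(): the state, without advancing time (a new reading comes with each control period).
- viewer.read_camera(name): name is "scene" or "top" or "wrist"; returns the picture (400x640x3 uint8, red, green, blue); there is no depth.
- viewer.get_calibration(name): a dict with "fx", "fy", "cx", "cy" (pixels), "world_from_camera" (4x4, takes a point from camera to world coordinates); the wrist camera has in their place "T_tool_cam" (4x4, takes a point from camera to tool coordinates, whose origin is the TCP and whose axes are the flange's). Camera axes: x right, y up, looking along -z (the intrinsics and any distortion apply to the point x, -y, -z); pixel columns grow to the right and rows downward; lengths in m; the calibration is good to about 2 mm. A picture is of the moment at which its call begins: read the wrist's pose just before it. get_calibration takes no time and is no camera call.
- order.close_job(): hands the job in; it is judged then, once.
Trained networks look in the newest picture that a camera, given by its name, has taken for a name from the list of things; names that differ only in an ending like _2 or _b are one class to them, and where a whole thing is asked for, a point or a joint stands for the part that bears it (a point fixed in the world has none). Each returns a list of dicts, best first, with "confidence" (0 to 1); they miss things now and then, are a little off and sometimes report something else, mostly with a low value. They report only what shows in the picture. A call takes as long as a camera call. They do not tell look-alikes from the thing itself.
- viewer.look_for(camera, thing): "xy" ([column, row] in pixels, amid what is visible of it).
- viewer.silhouettes(camera, thing): "pixels" (400x640 bool, what is visible of it) and "xy" ([column, row] in pixels, amid what is visible of it).
The state is a dict: "time_s": time; "qpos": joint angles; "qvel": joint speeds; "joint_efforts": joint torques, N m; "tcp_pos": TCP position; "tool_rot": TCP orientation; "contact_force": force on the tool from outside, world axes, zero at the start; "wrist_torque": the same for the moment, N m; "grip_width": opening from 0.0 (shut) to 1.0 (fully open); "grasp_force": force on a finger pad.
Only numpy, scipy, OpenCV 4.12 (cv2) and the standard library are available. Lean on these libraries where they do the work, as an engineer would, in place of code of your own. Each camera call takes 0.05 s, during which the arm holds its last target. There are 200 camera calls.

## Working session

There is one attempt and no reset: what is moved stays moved. The work goes in short steps, Python scripts to look and compute and a shell command to move; the robot and the scene stay as the last step left them, time stands still between calls to the robot, and variables do not carry over. Pictures are saved under pics/ and viewed, at most 10 in all, crops included, and the job is handed in when it is done.

```bash
mkdir -p pics; cat > h.py <<'E'
import numpy as np, cv2
from scipy.spatial.transform import Rotation as R
from workcell import telemetry, viewer, order, arm
def ray(cal,uv,T=None):
    T=np.array(cal["world_from_camera"]) if T is None else T
    d=np.array([(uv[0]-cal["cx"])/cal["fx"],-(uv[1]-cal["cy"])/cal["fy"],-1])
    return T[:3,3],T[:3,:3]@d
def at_z(cal,uv,z,T=None):
    o,d=ray(cal,uv,T); return o+d*(z-o[2])/d[2]
def proj(cal,p,T=None):
    T=np.array(cal["world_from_camera"]) if T is None else T
    c=T[:3,:3].T@(np.array(p)-T[:3,3]); return np.array([cal["cx"]-cal["fx"]*c[0]/c[2],cal["cy"]+cal["fy"]*c[1]/c[2]])
def save(n,im): cv2.imwrite("pics/"+n,im[:,:,::-1])
E
python3 - <<'E'
from h import *
s=telemetry.observe();print({k:np.round(v,3).tolist() for k,v in s.items()}, arm.grasp_offset)
ims=[]
for c in("scene","top"):
    im=viewer.read_camera(c);save(c+"0.png",im)
    cal=viewer.get_calibration(c);print(c,{k:np.round(v,3).tolist() for k,v in cal.items()})
    for t in("fixture","drum_top","bracket","paddle_pad","paddle_hinge","index_knob","spray_bottle","swab_jar","screwdriver","parts_tray"):
        print(c,t,[(np.round(d["xy"]).tolist(),round(d["confidence"],2)) for d in viewer.look_for(c,t)[:3]])
E
```

```text
{'time_s': 0.0, 'qpos': [-1.33, 0.053, 1.402, 0.0, 1.689, -0.07], 'qvel': [0.001, -0.001, 0.0, -0.0, -0.001, 0.001], 'joint_efforts': [-0.001, -38.167, -36.019, -0.0, 0.006, 0.0], 'tcp_pos': [0.161, -0.5, 0.198], 'tool_rot': [-3.102, -0.486, 0.0], 'contact_force': [-0.512, -0.057, 0.946], 'wrist_torque': [-0.0, 0.002, 0.01], 'grasp_force': 0.0, 'grip_width': 0.999} -0.0187
scene {'fx': 491.996, 'fy': 491.996, 'cx': 327.389, 'cy': 201.912, 'world_from_camera': [[-0.701, -0.469, 0.537, 1.222], [0.713, -0.47, 0.52, 0.55], [0.009, 0.748, 0.664, 0.821], [0.0, 0.0, 0.0, 1.0]]}
scene fixture [([384.0, 242.0], 0.85)]
scene drum_top [([387.0, 241.0], 0.88)]
scene bracket []
scene paddle_pad [([419.0, 207.0], 0.97)]
scene paddle_hinge [([418.0, 207.0], 0.91)]
scene index_knob [([348.0, 204.0], 0.7)]
scene spray_bottle [([269.0, 269.0], 0.93), ([345.0, 278.0], 0.78), ([309.0, 247.0], 0.65)]
scene swab_jar [([426.0, 300.0], 0.88)]
scene screwdriver [([302.0, 178.0], 0.65)]
scene parts_tray [([485.0, 283.0], 0.74)]
top {'fx': 410.322, 'fy': 410.322, 'cx': 323.444, 'cy': 203.419, 'world_from_camera': [[0.013, 0.981, -0.193, 0.495], [-1.0, 0.014, 0.005, 0.032], [0.007, 0.193, 0.981, 0.976], [0.0, 0.0, 0.0, 1.0]]}
top fixture [([291.0, 246.0], 0.64)]
top drum_top [([290.0, 244.0], 0.79)]
top bracket [([291.0, 248.0], 0.57)]
top paddle_pad [([259.0, 263.0], 0.9)]
top paddle_hinge [([256.0, 262.0], 0.58)]
top index_knob [([342.0, 250.0], 0.75)]
top spray_bottle [([332.0, 139.0], 0.94), ([283.0, 172.0], 0.84), ([319.0, 172.0], 0.81)]
top swab_jar [([212.0, 212.0], 0.76)]
top screwdriver [([420.0, 262.0], 0.91), ([187.0, 276.0], 0.42)]
top parts_tray [([187.0, 274.0], 0.6)]
```

View pics/scene0.png

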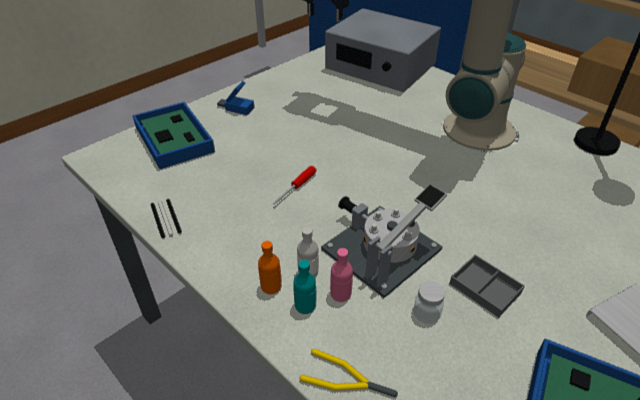

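View pics/top0.png

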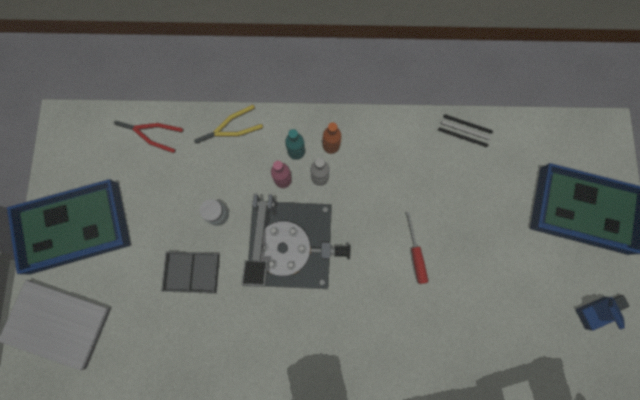

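The top view shows the press drum at about (283,248), the pad at (255,272), the knob at (342,250) and the screwdriver at (416,250). The white bottle is at (320,172), with pink (281,172), teal (295,143) and orange (332,137) look-alikes near it. Next I'll take close crops to fit the fixture pose.

```bash
python3 - <<'E'
from h import *
im=cv2.imread("pics/top0.png");cv2.imwrite("pics/ct.png",cv2.resize(im[185:300,235:365],None,fx=5,fy=5,interpolation=cv2.INTER_CUBIC))
im=cv2.imread("pics/scene0.png");cv2.imwrite("pics/cs.png",cv2.resize(im[175:305,310:460],None,fx=5,fy=5,interpolation=cv2.INTER_CUBIC)[:600])
E
```

```text
(no output)
```

View pics/ct.png

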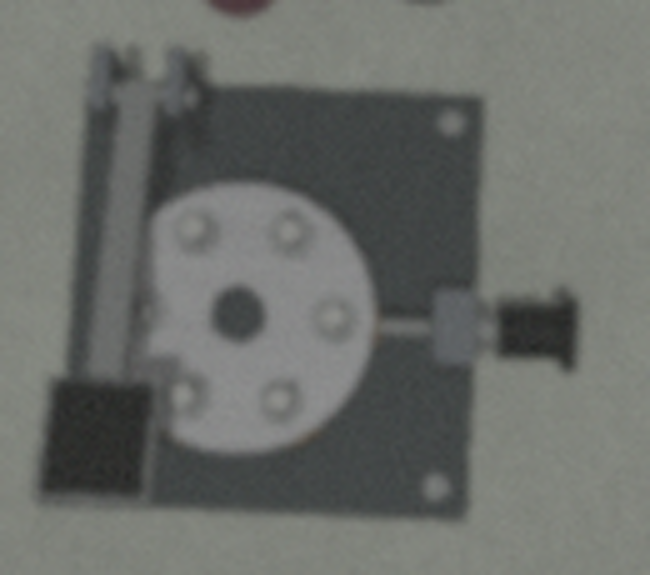

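View pics/cs.png

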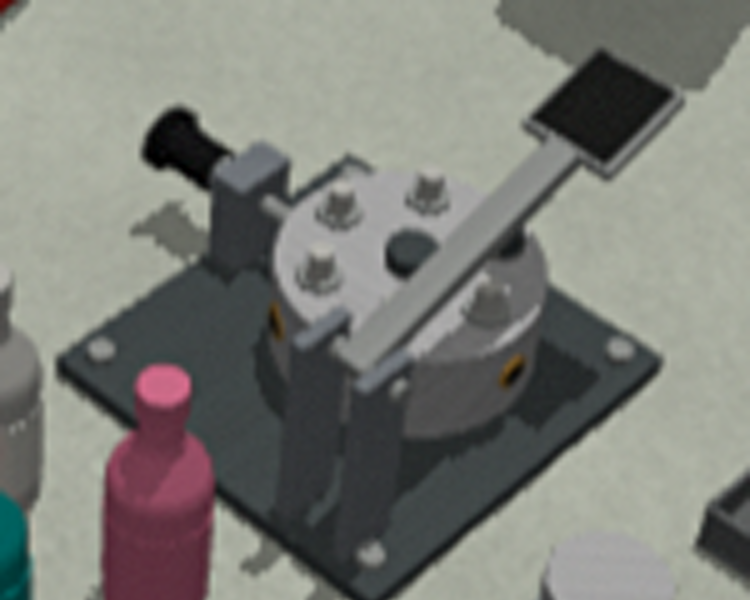

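The crops show the pad at ct(100,438)/cs(603,110) and the knob grip at ct(520,328)/cs(202,153). The base corners are also clear. Candidates:
- **Knob:** the black knob at top (342,250). The drum hub at (283,248) and the black pad at (255,272) are the other dark parts. The knob with a flange on the -y side matches the description.
- **Paddle:** the blue lever gadget at (605,312) is the look-alike. I choose the press's pad at (255,272).

```bash
cat > fit.py <<'E'
from h import *
from scipy.optimize import least_squares
hx,hy,hz=90,45,105
# pad up: relative to the level point (x -65, z111.5) turned by .28 about the hinge
dx,dz=-155,6.5; a=.28
pad=[hx+dx*np.cos(a)+dz*np.sin(a), hy, hz-dx*np.sin(a)+dz*np.cos(a)]
print("pad up",np.round(pad,1))
obs=[("top",(484,97),(115,-105,12)),("top",(464,518),(-85,-105,12)),("top",(240,317),(0,0,68)),("top",(100,438),pad),("top",(527,328),(0,-129,45)),
("scene",(60,365),(115,-105,10)),("scene",(370,600),(115,85,10)),("scene",(660,362),(-85,85,12)),("scene",(603,110),pad),("scene",(203,155),(0,-129,45))]
off={"top":(235,185),"scene":(310,175)}
cals={c:viewer.get_calibration(c) for c in off}
def res(p):
    M=R.from_euler('z',p[2]).as_matrix(); r=[]
    for c,uv,q in obs:
        u=(np.array(uv)+.5)/5-.5+off[c]; r.append(proj(cals[c],M@np.array(q)/1000+[p[0],p[1],0])-u)
    return np.array(r)
s=least_squares(lambda p:res(p).ravel(),[.43,.1,0],loss='soft_l1')
print("fixture",np.round(s.x,4)); print(np.round(res(s.x),1).tolist())
M=R.from_euler('z',s.x[2]).as_matrix()
for n,q in(("pad",pad),("paddown",(-65,45,111.5)),("knob",(0,-129,45)),("knobout",(0,-151,45)),("hinge",(90,45,105))): print(n,np.round(M@np.array(q)/1000+[s.x[0],s.x[1],0],4))
E
python3 fit.py
python3 - <<'E'
from h import *
for c,z in(("top",.07),("scene",.07)):
    cal=viewer.get_calibration(c)
    viewer.read_camera(c)
    for t,z in(("spray_bottle",.065),("swab_jar",.05),("screwdriver",.01),("parts_tray",.012)):
        print(c,t,[np.round(at_z(cal,d["xy"],z)[:2],3).tolist() for d in viewer.look_for(c,t)[:4]])
E
```

```text
pad up [-57.2  45.  154.1]
fixture [ 0.5733  0.1178 -0.0305]
[[-0.3, -0.4], [0.2, 0.7], [-0.5, -0.3], [-1.0, -0.3], [0.0, 0.9], [-1.4, -1.4], [0.1, 1.1], [0.9, -1.0], [-0.2, -1.2], [-1.3, 0.5]]
pad [0.5175 0.1645 0.1541]
paddown [0.5097 0.1647 0.1115]
knob [ 0.5694 -0.0112  0.045 ]
knobout [ 0.5687 -0.0332  0.045 ]
hinge [0.6646 0.16   0.105 ]
top spray_bottle [[0.753, 0.043], [0.748, 0.129], [0.829, 0.006], [0.817, 0.093]]
top swab_jar [[0.579, 0.103], [0.755, 0.046]]
top screwdriver [[0.544, -0.195], [0.539, 0.179]]
top parts_tray [[0.511, 0.336]]
scene spray_bottle [[0.747, 0.032], [0.746, 0.135], [0.819, 0.104], [0.843, 0.017]]
scene swab_jar [[0.668, 0.287]]
scene screwdriver [[0.554, -0.189]]
scene parts_tray [[0.519, 0.335]]
```

```bash
python3 -m handwheel '{"dp":[[0,0,-0.1],[0,0,-0.1],[0,0,-0.1],[0,0,-0.1],[0,0,-0.1],[0,0,0],[0,0,0],[0,0,0],[0,0,0],[0,0,0]],"rot":[[0,0,-1],[0,0,-1],[0,0,-1],[0,0,-1],[0,0,-1],[0,0,-1],[0,0,-1],[0,0,-1],[0,0,-1],[0,0,-1]],"grip":[0,0,0,0,0,0,0,0,0,0]}' 40
python3 -m handwheel '{"dp":[[0,0,0],[0,0,0],[0,0,0]],"rot":[[0,0,-0.9],[0,0,-0.85],[0,0,0]],"grip":[0,0,0]}'
cat > st.py <<'E'
import sys
from h import *
F=np.array([.5733,.1178,0]);yaw=-.0305
M=R.from_euler('z',yaw).as_matrix()
s=telemetry.observe();T=R.from_rotvec(s["tool_rot"]).as_matrix();p=np.array(s["tcp_pos"])
print("t",round(s["time_s"],2),"p",p.round(4),"q",np.round(s["qpos"],2),"F",np.round(s["contact_force"],1),"w",round(s["grip_width"],3),"gf",round(s["grasp_force"],1))
print("tool axes in fixture:",np.round(M.T@T,3).tolist(),"p in fixture mm",np.round(M.T@(p-F)*1000,1))
if len(sys.argv)>1:
    g=F+M@np.array([float(v) for v in sys.argv[1:4]])/1000
    Tg=M@np.array([[0,1,0],[1,0,0],[0,0,-1.]])
    print("dp units to target",np.round(T.T@(g-p)/.05,3),"rot units",np.round(np.degrees(R.from_matrix(T.T@Tg).as_rotvec())/6,3))
E
python3 st.py -62 45 200
```

```text
time_s: 2.85
tcp_pos: [0.1606, -0.4999, 0.2236]
tool_rot: [2.441, 1.977, -0.0]
contact_force: [-0.1, 0.6, -0.5]
grip_width: 0.001
grasp_force: 0.0
time_s: 3.22
tcp_pos: [0.1606, -0.4999, 0.2236]
tool_rot: [2.255, 2.187, -0.0]
contact_force: [-0.2, -0.3, -0.8]
grip_width: -0.001
grasp_force: 0.0
t 3.23 p [ 0.1606 -0.4999  0.2236] q [-1.33  0.05  1.36 -0.    1.74 -1.3 ] F [-0.2 -0.3 -0.8] w -0.001 gf 0.0
tool axes in fixture: [[-0.0, 1.0, 0.0], [1.0, 0.0, -0.0], [-0.0, 0.0, -1.0]] p in fixture mm [-393.7 -630.   223.6]
dp units to target [13.498  6.636  0.471] rot units [0.    0.001 0.002]
```

```bash
python3 -m handwheel '{"dp":[[0.4,0.4,0],[0.8,0.8,0],[0.8,0.8,0],[0.8,0.8,0],[0.8,0.8,0],[0.8,0.8,0],[0.8,0.6,0],[0.9,0.4,0],[0.9,0.4,0],[0.9,0.3,0]],"rot":[[0,0,0],[0,0,0],[0,0,0],[0,0,0],[0,0,0],[0,0,0],[0,0,0],[0,0,0],[0,0,0],[0,0,0]],"grip":[0,0,0,0,0,0,0,0,0,0]}'
python3 -m handwheel '{"dp":[[0.9,0.3,0],[0.9,0.24,0],[0.9,0,0],[0.9,0,0],[0.9,0,0.1],[0.7,0,0.2],[0.4,0,0.17],[0,0,0],[0,0,0]],"rot":[[0,0,0],[0,0,0],[0,0,0],[0,0,0],[0,0,0],[0,0,0],[0,0,0],[0,0,0],[0,0,0]],"grip":[0,0,0,0,0,0,0,0,0]}'
python3 st.py -62 45 165; python3 - <<'E'
from h import *
save("p1.png",viewer.read_camera("scene")[80:300,300:560].repeat(3,0)[:600].repeat(3,1))
E
```

```text
time_s: 4.47
tcp_pos: [0.4777, -0.1124, 0.2236]
tool_rot: [2.256, 2.186, 0.0]
contact_force: [0.8, -1.0, -0.0]
grip_width: -0.001
grasp_force: 0.0
time_s: 5.6
tcp_pos: [0.5127, 0.1641, 0.2004]
tool_rot: [2.255, 2.186, 0.0]
contact_force: [-0.3, -0.9, -0.4]
grip_width: -0.002
grasp_force: 0.0
t 5.6 p [0.5127 0.1641 0.2004] q [ 0.24  0.09  1.36 -0.    1.69  0.27] F [-0.3 -0.9 -0.4] w -0.002 gf 0.0
tool axes in fixture: [[0.0, 1.0, 0.001], [1.0, -0.0, -0.0], [-0.0, 0.001, -1.0]] p in fixture mm [-62.   44.4 200.4]
dp units to target [0.012 0.    0.708] rot units [ 0.005  0.004 -0.004]
```

View pics/p1.png

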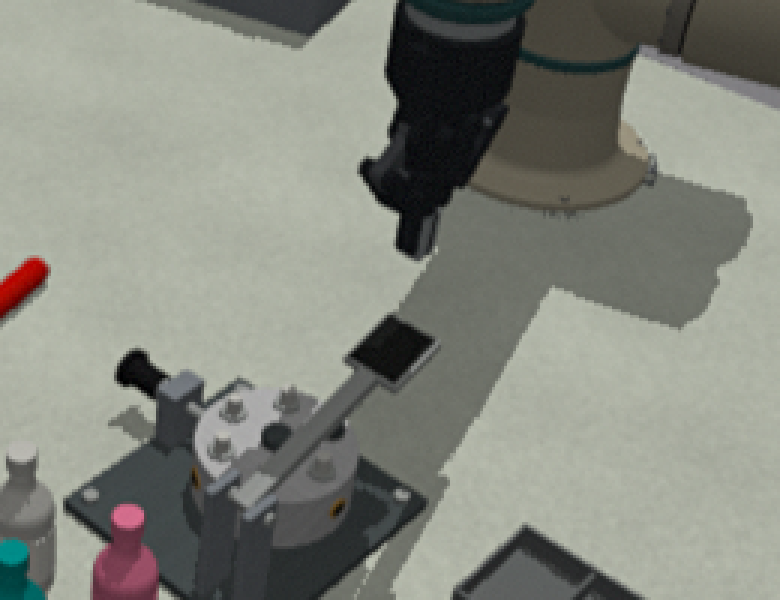

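The closed fingertips at crop (415,250) stand above the pad at (393,350), as expected at this height. Next I press.

```bash
python3 -m handwheel '{"dp":[[0,0,0.4],[0,0,0.4],[0,0,0.2],[0,0,0.15],[0,0,0.15],[0,0,0.15],[0,0,0.1],[0,0,0.1],[0,0,0]],"rot":[[0,0,0],[0,0,0],[0,0,0],[0,0,0],[0,0,0],[0,0,0],[0,0,0],[0,0,0],[0,0,0]],"grip":[0,0,0,0,0,0,0,0,0]}'; python3 st.py -62 45 109
```

```text
time_s: 6.78
tcp_pos: [0.5126, 0.1652, 0.1178]
tool_rot: [2.254, 2.188, 0.001]
contact_force: [0.1, 0.6, 4.8]
grip_width: 0.0
grasp_force: 2.0
t 6.78 p [0.5126 0.1652 0.1178] q [0.24 0.13 1.48 0.   1.53 0.27] F [0.1 0.6 4.8] w 0.0 gf 2.0
tool axes in fixture: [[-0.001, 1.0, 0.001], [1.0, 0.001, 0.0], [0.0, 0.001, -1.0]] p in fixture mm [-62.2  45.5 117.8]
dp units to target [-0.01   0.003  0.176] rot units [ 0.006 -0.002  0.01 ]
```

```bash
python3 -m handwheel '{"dp":[[0,0,0.06],[0,0,0.04],[0,0,0.03],[0,0,0]],"rot":[[0,0,0],[0,0,0],[0,0,0],[0,0,0]],"grip":[0,0,0,0]}'; python3 -m handwheel '{"dp":[[0,0,0.03],[0,0,0]],"rot":[[0,0,0],[0,0,0]],"grip":[0,0]}';python3 -m handwheel '{"dp":[[0,0,0.03],[0,0,0]],"rot":[[0,0,0],[0,0,0]],"grip":[0,0]}'
```

```text
time_s: 7.28
tcp_pos: [0.5124, 0.1651, 0.1112]
tool_rot: [2.254, 2.188, 0.0]
contact_force: [-2.9, 1.0, 5.5]
grip_width: 0.005
grasp_force: 2.3
time_s: 7.52
tcp_pos: [0.5124, 0.1651, 0.1097]
tool_rot: [2.254, 2.188, 0.0]
contact_force: [-1.9, 1.3, 5.8]
grip_width: -0.0
grasp_force: 2.4
time_s: 7.78
tcp_pos: [0.5124, 0.1651, 0.1082]
tool_rot: [2.254, 2.188, 0.0]
contact_force: [-1.5, 0.2, 4.7]
grip_width: 0.001
grasp_force: 2.5
```

```bash
python3 -m handwheel '{"dp":[[0,0,0.03],[0,0,0]],"rot":[[0,0,0],[0,0,0]],"grip":[0,0]}';python3 -m handwheel '{"dp":[[0,0,0.03],[0,0,0]],"rot":[[0,0,0],[0,0,0]],"grip":[0,0]}'; python3 - <<'E'
from h import *
save("p2.png",viewer.read_camera("scene")[130:290,320:490].repeat(4,0)[:600].repeat(4,1))
E
```

```text
time_s: 8.02
tcp_pos: [0.5123, 0.1651, 0.1067]
tool_rot: [2.254, 2.188, -0.0]
contact_force: [-2.3, -0.3, 5.8]
grip_width: -0.004
grasp_force: 2.6
time_s: 8.28
tcp_pos: [0.5123, 0.1651, 0.1052]
tool_rot: [-2.254, -2.188, 0.0]
contact_force: [-2.5, -0.6, 5.5]
grip_width: -0.002
grasp_force: 2.6
```

View pics/p2.png

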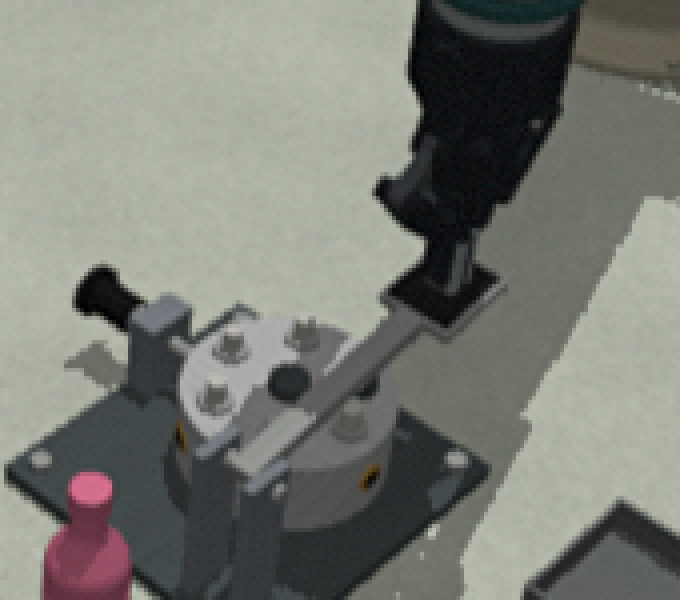

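The fingers press on the pad at crop (450,290). The force shows no stop yet, so I continue in small steps.

```bash
for i in 1; do python3 -m handwheel '{"dp":[[0,0,0.04],[0,0,0]],"rot":[[0,0,0],[0,0,0]],"grip":[0,0]}';python3 -m handwheel '{"dp":[[0,0,0.04],[0,0,0]],"rot":[[0,0,0],[0,0,0]],"grip":[0,0]}'; python3 -m handwheel '{"dp":[[0,0,0.04],[0,0,0]],"rot":[[0,0,0],[0,0,0]],"grip":[0,0]}'; done | grep -E "pos|contact"
```

```text
tcp_pos: [0.5124, 0.1651, 0.1033]
contact_force: [-3.2, -0.6, 5.1]
tcp_pos: [0.5123, 0.1651, 0.1013]
contact_force: [-3.5, 0.7, 7.0]
tcp_pos: [0.5123, 0.1651, 0.0993]
contact_force: [-2.3, -0.7, 6.2]
```

```bash
python3 - <<'E'
from h import *
F=np.array([.5733,.1178,0]);M=R.from_euler('z',-.0305).as_matrix()
cal=viewer.get_calibration("scene")
def pr(a,dx,dy):
    x,z=-155+dx,6.5
    q=[90+x*np.cos(a)+z*np.sin(a),45+dy,105-x*np.sin(a)+z*np.cos(a)]
    return ((proj(cal,M@np.array(q)/1000+F)-[320,130])*4).round(0)
print("obs left(383,298) right(505,287) bottom(447,338); arm/pad joint; up angle corners in same frame right",((np.array([683,98])/5+[310,175]-[320,130])*4).round())
for a in(.28,.2,.1,.05,0):
    for hx,hy in((23,20),): print(a,"L",pr(a,hx,-hy),"R",pr(a,-hx,hy),"B",pr(a,hx,hy))
save("p3.png",np.ascontiguousarray(viewer.read_camera("scene")[150:270,340:480].repeat(5,0).repeat(5,1)))
E
```

```text
obs left(383,298) right(505,287) bottom(447,338); arm/pad joint; up angle corners in same frame right [506. 258.]
0.28 L [381. 272.] R [499. 252.] B [443. 309.]
0.2 L [382. 283.] R [499. 268.] B [444. 321.]
0.1 L [382. 300.] R [497. 290.] B [443. 337.]
0.05 L [382. 308.] R [496. 302.] B [442. 346.]
0 L [381. 317.] R [493. 314.] B [441. 354.]
```

View pics/p3.png

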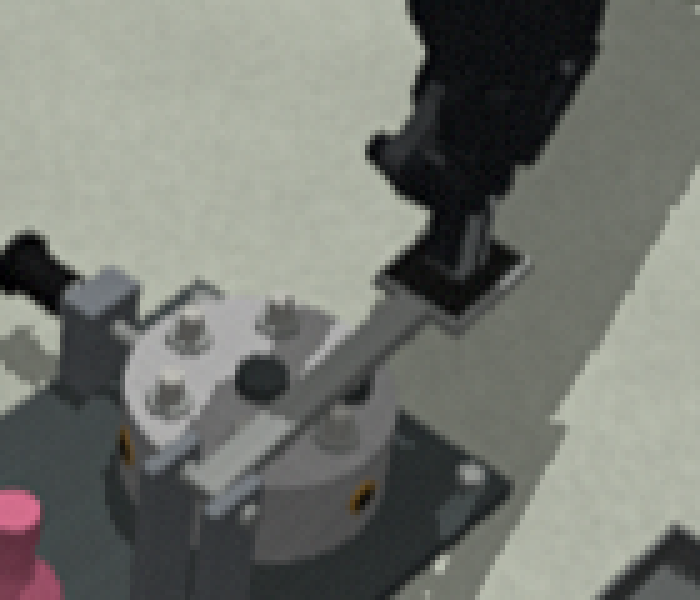

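```bash
python3 - <<'E'
from h import *
cal=viewer.get_calibration("scene")
for z in(.2,.21,.22,.23): print(z,proj(cal,[.5127,.1641,z]).round(1))
print(proj(cal,[.5123,.1651,.0993]),proj(cal,[.5123,.1651,.13]))
E
```

```text
0.2 [434.6 177. ]
0.21 [435.3 173.1]
0.22 [436.1 169.2]
0.23 [436.9 165.2]
[427.89008293 213.62996642] [429.98281235 203.00434655]
```

The images and the first contact both put the fingertips about 30 mm above the reported TCP, so the paddle is only about 57% down. I'll keep pressing until the force shows the stop.

```bash
(python3 -m handwheel '{"dp":[[0,0,0.1],[0,0,0.1],[0,0,0]],"rot":[[0,0,0],[0,0,0],[0,0,0]],"grip":[0,0,0]}';python3 -m handwheel '{"dp":[[0,0,0.06],[0,0,0]],"rot":[[0,0,0],[0,0,0]],"grip":[0,0]}'; python3 -m handwheel '{"dp":[[0,0,0.04],[0,0,0]],"rot":[[0,0,0],[0,0,0]],"grip":[0,0]}' ; python3 -m handwheel '{"dp":[[0,0,0.04],[0,0,0]],"rot":[[0,0,0],[0,0,0]],"grip":[0,0]}')| grep -E "pos|contact"
```

```text
tcp_pos: [0.5121, 0.1651, 0.0891]
contact_force: [-4.3, -0.9, 7.7]
tcp_pos: [0.5122, 0.1652, 0.0863]
contact_force: [-4.2, 0.2, 7.1]
tcp_pos: [0.512, 0.1652, 0.0843]
contact_force: [-5.4, 0.9, 7.8]
tcp_pos: [0.512, 0.1652, 0.0824]
contact_force: [-6.0, 0.4, 8.9]
```

```bash
(python3 -m handwheel '{"dp":[[0,0,0.04],[0,0,0]],"rot":[[0,0,0],[0,0,0]],"grip":[0,0]}';python3 -m handwheel '{"dp":[[0,0,0.04],[0,0,0]],"rot":[[0,0,0],[0,0,0]],"grip":[0,0]}'; python3 -m handwheel '{"dp":[[0,0,0.04],[0,0,0]],"rot":[[0,0,0],[0,0,0]],"grip":[0,0]}' )| grep -E "pos|contact"
```

```text
tcp_pos: [0.512, 0.1652, 0.0804]
contact_force: [-5.7, 0.3, 7.5]
tcp_pos: [0.512, 0.1652, 0.0788]
contact_force: [-5.9, -0.2, 9.1]
tcp_pos: [0.5121, 0.1652, 0.0784]
contact_force: [-11.8, -2.7, 18.0]
```

The stop is reached: the force doubled with no further travel, and the fingertips are 33 mm above the reported TCP. I'll press slightly more, then lift.

```bash
(python3 -m handwheel '{"dp":[[0,0,0.03],[0,0,0],[0,0,0]],"rot":[[0,0,0],[0,0,0],[0,0,0]],"grip":[0,0,0]}';python3 -m handwheel '{"dp":[[0,0,-0.2],[0,0,-0.3],[0,0,-0.4],[0,0,-0.5],[0,0,-0.8],[0,0,-0.6],[0,0,0]],"rot":[[0,0,0],[0,0,0],[0,0,0],[0,0,0],[0,0,0],[0,0,0],[0,0,0]],"grip":[0,0,0,0,0,0,0]}')| grep -E "pos|contact"
python3 st.py 0 -150 170; python3 - <<'E'
from h import *
F=np.array([.5733,.1178,0]);M=R.from_euler('z',-.0305).as_matrix()
s=telemetry.observe();T=np.eye(4);T[:3,:3]=R.from_rotvec(s["tool_rot"]).as_matrix();T[:3,3]=s["tcp_pos"]
cal=viewer.get_calibration("wrist");im=viewer.read_camera("wrist");print(np.round(cal["T_tool_cam"],3).tolist(),cal["fx"])
im=im.copy()
for off,col in((0,(255,0,0)),(.033,(0,255,0))):
    TT=T.copy();TT[2,3]+=off;W=TT@np.array(cal["T_tool_cam"])
    for q in((0,-129,45),(0,0,68),(-85,-105,12),(0,-105,63),(-57,45,154),(0,-149,45)):
        cv2.circle(im,tuple(int(v) for v in proj(cal,M@np.array(q)/1000+F,W)),3,col,1)
save("w1.png",im)
E
```

```text
tcp_pos: [0.5122, 0.1652, 0.0781]
contact_force: [-15.4, -2.5, 26.4]
tcp_pos: [0.5135, 0.1651, 0.2166]
contact_force: [-0.6, 0.1, -0.6]
t 12.25 p [0.5135 0.1651 0.2166] q [ 0.24  0.09  1.33 -0.    1.72  0.27] F [-0.6  0.1 -0.6] w 0.001 gf 0.0
tool axes in fixture: [[-0.001, 1.0, 0.004], [1.0, 0.001, 0.001], [0.001, 0.004, -1.0]] p in fixture mm [-61.3  45.5 216.6]
dp units to target [-3.912  1.218  0.933] rot units [ 0.042 -0.008  0.007]
[[-0.001, 0.965, 0.264, 0.066], [1.0, 0.001, -0.0, -0.001], [-0.0, 0.264, -0.965, -0.176], [0.0, 0.0, 0.0, 1.0]] 346.7152014900051
```

View pics/w1.png

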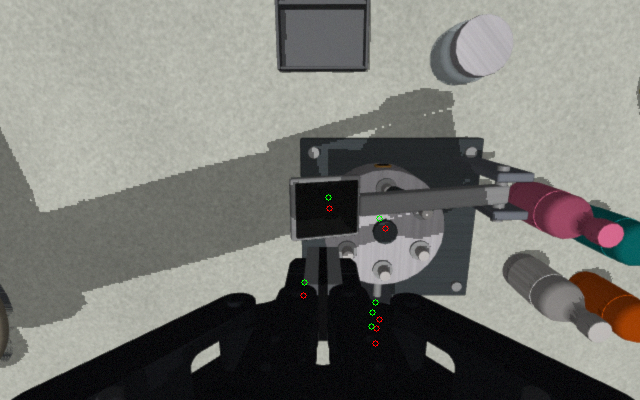

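The pose is consistent: the red projections land on the drum hub (385,231) and the pad (325,207). So the fingers end about 33 mm short of the TCP. The paddle is up again. Next I move above the knob and open to 60 mm.

```bash
python3 -m handwheel '{"dp":[[-0.3,0.1,0],[-0.6,0.2,0],[-0.6,0.25,0],[-0.6,0.25,0],[-0.6,0.2,0],[-0.5,0.15,0.2],[-0.3,0.07,0.6],[0,0,0.6],[0,0,0.4],[0,0,0]],"rot":[[0.04,0,0],[0,0,0],[0,0,0],[0,0,0],[0,0,0],[0,0,0],[0,0,0],[0,0,0],[0,0,0],[0,0,0]],"grip":[60,60,60,60,60,60,60,60,60,60]}' 60
python3 st.py 0 -129 60; python3 - <<'E'
from h import *
F=np.array([.5733,.1178,0]);M=R.from_euler('z',-.0305).as_matrix()
s=telemetry.observe();T=np.eye(4);T[:3,:3]=R.from_rotvec(s["tool_rot"]).as_matrix();T[:3,3]=s["tcp_pos"]
cal=viewer.get_calibration("wrist");im=viewer.read_camera("wrist").copy()
W=T@np.array(cal["T_tool_cam"])
for q in((0,-129,45),(0,-149,45),(0,-105,63),(0,0,68)):
    cv2.circle(im,tuple(int(v) for v in proj(cal,M@np.array(q)/1000+F,W)),3,(255,0,0),1)
im2=viewer.read_camera("scene")[120:260,280:460]
save("w2.png",np.vstack([cv2.resize(im[150:400,150:550],(640,400)),cv2.resize(np.ascontiguousarray(im2),None,fx=1.4,fy=1.4).repeat(1,0)[:196,:252].copy() if 0 else cv2.copyMakeBorder(cv2.resize(np.ascontiguousarray(im2),(257,200)),0,0,0,383,cv2.BORDER_CONSTANT)]))
E
```

```text
time_s: 13.55
tcp_pos: [0.566, -0.0125, 0.121]
tool_rot: [-2.249, -2.182, 0.011]
contact_force: [0.0, 0.7, 0.3]
grip_width: 0.703
grasp_force: 0.0
t 13.55 p [ 0.566  -0.0125  0.121 ] q [-0.09  0.21  1.38 -0.    1.56 -0.06] F [0.  0.7 0.3] w 0.703 gf 0.0
tool axes in fixture: [[-0.0, 1.0, -0.01], [1.0, 0.0, 0.0], [0.0, -0.01, -1.0]] p in fixture mm [  -3.3 -130.5  121. ]
dp units to target [0.029 0.079 1.219] rot units [-0.1   -0.001  0.002]
```

View pics/w2.png

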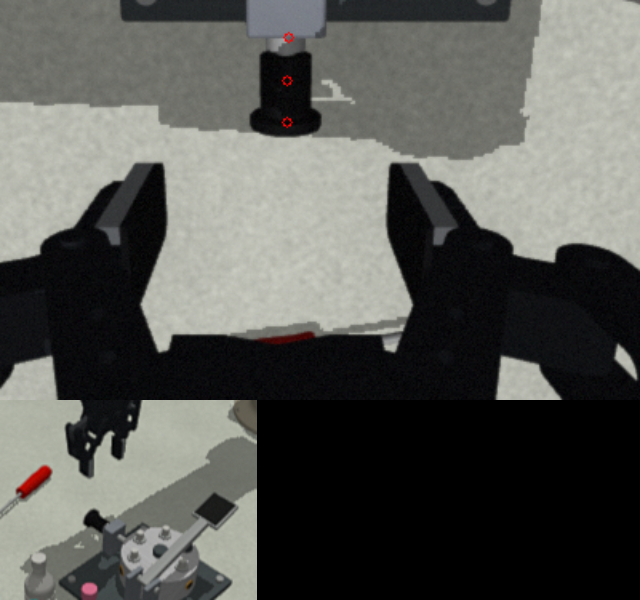

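The white-shadowed knob grip spans crop rows 52–110, and my predicted mid-grip (287,80) sits on it, so the alignment is good. Next I descend around the knob.

```bash
python3 -m handwheel '{"dp":[[0.07,0.08,0],[0,0,0.3],[0,0,0.5],[0,0,0.5],[0,0,0.5],[0,0,0.4],[0,0,0.25],[0,0,0.13],[0,0,0]],"rot":[[-0.1,0,0],[0,0,0],[0,0,0],[0,0,0],[0,0,0],[0,0,0],[0,0,0],[0,0,0],[0,0,0]],"grip":[60,60,60,60,60,60,60,60,60]}'
python3 st.py 0 -127 -8
```

```text
time_s: 14.78
tcp_pos: [0.5727, -0.0083, -0.0047]
tool_rot: [2.251, 2.185, 0.007]
contact_force: [-0.4, 0.1, 0.6]
grip_width: 0.701
grasp_force: 0.0
t 14.78 p [ 0.5727 -0.0083 -0.0047] q [-0.08  0.34  1.49  0.    1.3  -0.05] F [-0.4  0.1  0.6] w 0.701 gf 0.0
tool axes in fixture: [[-0.001, 1.0, 0.006], [1.0, 0.001, -0.0], [-0.0, 0.006, -1.0]] p in fixture mm [   3.3 -126.1   -4.7]
dp units to target [-0.018 -0.066  0.065] rot units [0.059 0.001 0.01 ]
```

Correct the small errors, then close.

```bash
python3 -m handwheel '{"dp":[[-0.02,-0.06,0.06],[0,0,0],[0,0,0],[0,0,0],[0,0,0],[0,0,0],[0,0,0],[0,0,0]],"rot":[[0.06,0,0],[0,0,0],[0,0,0],[0,0,0],[0,0,0],[0,0,0],[0,0,0],[0,0,0]],"grip":[60,40,20,10,10,10,10,10]}' 60
python3 st.py 0 -127 -8; python3 - <<'E'
from h import *
a=viewer.read_camera("wrist")[130:400,150:550];b=viewer.read_camera("scene")[120:260,280:460]
save("g.png",np.vstack([cv2.resize(np.ascontiguousarray(a),(500,338)),cv2.copyMakeBorder(cv2.resize(np.ascontiguousarray(b),(334,260)),0,0,0,166,cv2.BORDER_CONSTANT)]))
E
```

```text
time_s: 15.78
tcp_pos: [0.5695, -0.0093, -0.0071]
tool_rot: [-2.254, -2.188, 0.001]
contact_force: [-3.9, -0.1, 6.3]
grip_width: 0.253
grasp_force: 58.6
t 15.78 p [ 0.5695 -0.0093 -0.0071] q [-0.08  0.34  1.5  -0.    1.3  -0.05] F [-3.9 -0.1  6.3] w 0.253 gf 58.6
tool axes in fixture: [[-0.001, 1.0, -0.0], [1.0, 0.001, -0.0], [-0.0, -0.0, -1.0]] p in fixture mm [ 1.000e-01 -1.271e+02 -7.100e+00]
dp units to target [ 0.002 -0.002  0.017] rot units [-0.004  0.002  0.01 ]
```

View pics/g.png

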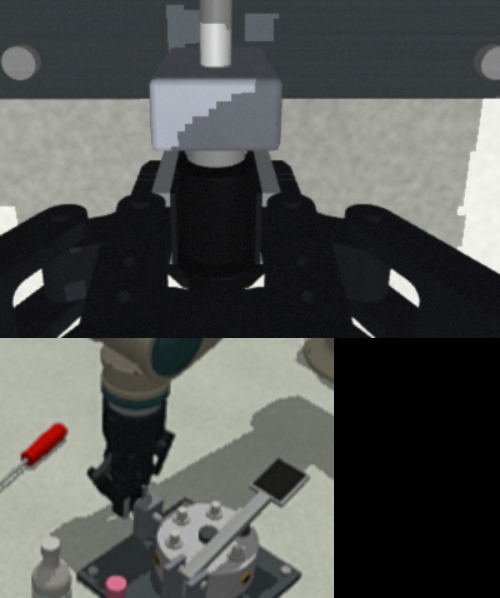

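The grip is on the knob, but the opening (21.6 mm) and the upward force suggest the pads hold above the axis. I'll reopen, go 8 mm lower and regrip.

```bash
python3 -m handwheel '{"dp":[[0,0,0],[0,0,0],[0,0,0.08],[0,0,0.08],[0,0,0],[0,0,0],[0,0,0],[0,0,0],[0,0,0]],"rot":[[0,0,0],[0,0,0],[0,0,0],[0,0,0],[0,0,0],[0,0,0],[0,0,0],[0,0,0],[0,0,0]],"grip":[45,45,45,45,10,10,10,10,10]}' 60; python3 st.py 0 -127 -16
```

```text
time_s: 17.0
tcp_pos: [0.5695, -0.0092, -0.0159]
tool_rot: [-2.254, -2.188, 0.001]
contact_force: [-0.3, -0.2, -3.1]
grip_width: 0.256
grasp_force: 58.7
t 17.0 p [ 0.5695 -0.0092 -0.0159] q [-0.08  0.35  1.5  -0.    1.29 -0.05] F [-0.3 -0.2 -3.1] w 0.256 gf 58.7
tool axes in fixture: [[-0.001, 1.0, -0.001], [1.0, 0.001, -0.0], [-0.0, -0.001, -1.0]] p in fixture mm [ 1.000e-01 -1.271e+02 -1.590e+01]
dp units to target [ 0.002 -0.001  0.001] rot units [-0.005  0.001  0.009]
```

The opening is unchanged, so it's just pad compliance and the pads span the knob. Now I pull straight out.

```bash
(python3 -m handwheel '{"dp":[[0,0,0],[-0.04,0,0],[-0.06,0,0],[0,0,0]],"rot":[[0,0,0],[0,0,0],[0,0,0],[0,0,0]],"grip":[10,10,10,10]}' 80; python3 -m handwheel '{"dp":[[-0.06,0,0],[-0.06,0,0],[-0.06,0,0],[-0.06,0,0],[-0.06,0,0],[0,0,0]],"rot":[[0,0,0],[0,0,0],[0,0,0],[0,0,0],[0,0,0],[0,0,0]],"grip":[10,10,10,10,10,10]}';python3 -m handwheel '{"dp":[[-0.03,0,0],[0,0,0]],"rot":[[0,0,0],[0,0,0]],"grip":[10,10]}') | grep -E "pos|cont|wid"; python3 st.py 0 -149 -16
```

```text
tcp_pos: [0.5693, -0.013, -0.0159]
contact_force: [-1.0, 6.2, -3.0]
grip_width: 0.251
tcp_pos: [0.569, -0.0272, -0.0159]
contact_force: [-0.6, 9.5, -3.1]
grip_width: 0.252
tcp_pos: [0.5689, -0.0284, -0.0159]
contact_force: [0.4, 10.5, -2.9]
grip_width: 0.25
t 18.5 p [ 0.5689 -0.0284 -0.0159] q [-0.12  0.35  1.5   0.    1.29 -0.09] F [ 0.4 10.5 -2.9] w 0.25 gf 78.2
tool axes in fixture: [[-0.002, 1.0, -0.001], [1.0, 0.002, 0.004], [0.004, -0.001, -1.0]] p in fixture mm [ 1.000e-01 -1.463e+02 -1.590e+01]
dp units to target [-0.054 -0.001  0.001] rot units [-0.006 -0.035  0.019]
```

```bash
(python3 -m handwheel '{"dp":[[-0.04,0,0],[0,0,0]],"rot":[[0,0,0],[0,0,0]],"grip":[10,10]}';python3 -m handwheel '{"dp":[[-0.03,0,0],[0,0,0]],"rot":[[0,0,0],[0,0,0]],"grip":[10,10]}';python3 -m handwheel '{"dp":[[-0.03,0,0],[0,0,0]],"rot":[[0,0,0],[0,0,0]],"grip":[10,10]}') | grep -E "pos|cont|wid"; python3 st.py 0 -149 -16
```

```text
tcp_pos: [0.5688, -0.0304, -0.0159]
contact_force: [-0.0, 10.4, -3.3]
grip_width: 0.25
tcp_pos: [0.5688, -0.0311, -0.0159]
contact_force: [0.1, 13.7, -3.0]
grip_width: 0.25
tcp_pos: [0.5688, -0.031, -0.0159]
contact_force: [-1.0, 21.1, -2.8]
grip_width: 0.25
t 19.25 p [ 0.5688 -0.031  -0.0159] q [-0.12  0.35  1.5   0.01  1.29 -0.1 ] F [-1.  21.1 -2.8] w 0.25 gf 78.2
tool axes in fixture: [[-0.003, 1.0, -0.001], [1.0, 0.003, 0.007], [0.007, -0.001, -1.0]] p in fixture mm [   0.  -148.8  -15.9]
dp units to target [-0.003 -0.001  0.002] rot units [-0.006 -0.071  0.029]
```

The stop is felt after 21.8 mm of travel: the force rose from 10 to 21 N with no further motion. I'll do a numeric check of hold and paddle, without viewing another picture.

```bash
python3 -m handwheel '{"dp":[[0,0,0],[0,0,0],[0,0,0],[0,0,0],[0,0,0],[0,0,0],[0,0,0],[0,0,0]],"rot":[[0,0,0],[0,0,0],[0,0,0],[0,0,0],[0,0,0],[0,0,0],[0,0,0],[0,0,0]],"grip":[10,10,10,10,10,10,10,10]}' | grep -E "pos|cont|wid|grasp"
python3 - <<'E'
from h import *
im=viewer.read_camera("scene");o=cv2.imread("pics/scene0.png")[:,:,::-1]
print("pad change",np.abs(im[180:212,412:448].astype(int)-o[180:212,412:448]).mean())
for t in("paddle_pad","spray_bottle","swab_jar","screwdriver","parts_tray"): print(t,[np.round(d["xy"]).tolist() for d in viewer.look_for("scene",t)[:3]])
E
```

```text
tcp_pos: [0.5688, -0.031, -0.0159]
contact_force: [-0.4, 20.0, -2.3]
grip_width: 0.253
grasp_force: 78.2
pad change 13.12355324074074
paddle_pad [[420.0, 206.0]]
spray_bottle [[308.0, 248.0], [343.0, 278.0], [269.0, 267.0]]
swab_jar [[427.0, 303.0]]
screwdriver [[298.0, 179.0]]
parts_tray [[489.0, 282.0]]
```

```bash
python3 -c "from workcell import order; print(order.close_job())"
```

```text
the job is handed in; nothing more can be done
None
```

I pressed the paddle to its stop and it sprang back up. The knob is gripped and held fully back at its stop after 21.8 mm of travel, the bottle, jar, screwdriver and tray are where they were, and the job was handed in at about 20 s of the 48 s allowed.

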